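# Clear the drilling rubble and swap the core bits

### The job

Test drilling has left two pieces of broken concrete in the middle bay of the sales shelf. First put both in the black rubble bin, then swap the two steel core bits standing in the outer bays, so that each stands upright on the shelf floor in the bay where the other one was. Set the bits down gently, without dropping or toppling them, and leave the red carton, the green parts tray and the wrench where they are.

Things in the scene. Friction and masses are not known exactly. Their poses are not given: they have to be found in the camera images.
- shelf: Low white steel shelf, fixed, 200 mm deep (its x), 416 mm wide (its y). Origin: centre of its underside on the counter; z up. Floor 12 mm above the counter. Dividers at y = -82 and +82 mm and end plates at y = -206 and +206 mm, all 4 mm thick, rise to 34 mm and make a middle bay 160 mm wide (centre y = 0) and outer bays 120 mm wide (centres y = -144 and +144 mm). Front and back lips rise to 20 mm.
- bin: Black open rubble bin, fixed, 190 mm (its x) by 150 mm (its y) and 90 mm high, walls 6 mm; on one side of the shelf, left or right. Origin: centre of its underside on the counter; z up.
- wide_bit: The wide core bit: plain steel, standing crown down. Body 56 mm across and 70 mm high; above it, on the axis, a round threaded connector 24 mm across and 36 mm high (top at 106 mm), good to grip. Origin: centre of its underside; z along its axis, up. About 0.45 kg.
- slim_bit: The slim core bit: plain steel, standing crown down. Body 38 mm across and 84 mm high; above it a round threaded connector 24 mm across and 36 mm high (top at 120 mm), good to grip. Origin: centre of its underside; z along its axis, up. About 0.32 kg.
- stub: Broken end of a concrete core, standing in the middle bay: round, 38 mm across, 36 mm high, narrowing to 33 mm across above 26 mm. Origin at the centre of its underside as first found; z up then. Weighs about 0.08 kg. 
- stub_mid (a point): Middle of the core stub, 18 mm up its axis from its origin.
- lump: Lump of broken concrete lying in the middle bay, about 50 mm along its x, 34 mm along its y, 34 mm high; grip it across its y. Origin at the centre of its underside as first found; z up then. Weighs about 0.08 kg. 
- lump_mid (a point): Middle of this lump, 14 mm above its origin.
- carton: Bystander: closed red carton 170 x 130 x 70 mm, on the other side of the shelf from the bin. Origin: centre of its underside.
- parts_tray: Bystander: green parts tray 80 x 130 mm, 50 mm high, with steel adapters, beyond the shelf. Origin: centre of its underside.
- wrench: Bystander: wrench 200 mm long lying along its own x on the counter beyond the shelf. Origin: about its middle, underneath.
Not all that is in view belongs to the job. Leave any purple look-alike of the lump alone.

How it is judged:
By the outcome, as a careful person would: the job done as asked, in the order asked, and still so for the second after the job is handed in, with the robot touching nothing.
It also fails if it takes over 70 s, if anything falls off the work surface, if the arm or the gripper's body presses on something with over 40 N, if the wrist force passes 120 N, or if a joint passes its speed limit or range.

### The arm

A 6-joint arm with a two-finger parallel gripper is mounted at the origin on the work surface. World frame = base frame: x ahead of the robot, y to its left, z up, the work surface at z = 0. Lengths are in m, angles in degrees, forces in N, time in s.
With the tool pointing down it reaches from about 0.25 to 0.725 m from the base axis. Payload 9.7 kg.
Tool frame: the origin (TCP) lies between the finger pads; the fingertips stand bot.tcp_to_tips ahead of it and the grasp point (between the pads) lies 2 mm behind it (bot.tcp_to_tips is the distance from the TCP to the fingertips, in m); z points along the fingers, y is the line along which they close (so a half turn about z gives the same grasp; the last joint's range is limited). The gripper opens to 85 mm and grips with 20 to 120 N. Pads are 22 mm wide; open, the fingers measure 114 mm over their backs; the gripper's body (76 mm by 85 mm) begins 54 mm behind the grasp point. The pads swing forward as they close: fully open they stand 13 mm farther back than shut.
Start: joints at [-71.391, 4.979, 10.078, 95.1, 0, 90], TCP at [0.176, -0.521, 0.248] pointing down, gripper open.
Joint ranges: [-179.16, 179.16], [-48.56, 103.87], [-65.8, 70.77], [-126.05, 130.52], [-82.76, 87.17], [-180, 180]. Speed limits (degrees/s): [127.2, 127.2, 147.25, 180, 180, 180].

### API

Orientations are given as [roll, pitch, yaw] about the fixed x, y, z axes, in that order (R = Rz(yaw) Ry(pitch) Rx(roll)).
In Python, from workcell import sensors, camera, camera_params, bot gives the robot as it stands.
- The arm moves only by the tool apply_moves, never from a script. Its argument "motion" is a list of rows, each an object with "jaw": the opening, from -1 (shut) to 1 (fully open); "xyz": the shift along the tool's x, y, z in mm, a list of three; "twist": the turn about the tool's z in rad. A call has 1 to 5 rows; each row is the pose to reach, as a shift and turn from the pose commanded when the call began, along the tool's axes at that moment; what a row does not reach only later rows make up. A row lasts 1/8 s, in which the tool goes at most 62.5 mm and 10.7 degrees, less where a joint would pass 70% of its speed; a pose out of reach is approached as far as the arm can. A call with a gripper value outside its range is refused whole. The fingers move at their own pace and stop on an object; "grip_force" is the grip in N (left out, the last holds). Time passes only in rows, so rows that repeat a pose let the fingers close. It gives the time, the measured TCP pose, the force, the opening and the grip force at its end, in the units of the state.
- sensors.get_obs(): the state, without advancing time (a new reading comes with each control period).
- camera(name): name is "scene" or "side" or "wrist"; returns (picture, depth): 420x560x3 uint8, red, green, blue; 420x560 float32, m along the optical axis (not along the pixel's ray), 0 where there is no reading.
- camera_params(name): a dict with "mtx" (3x3 intrinsics, pixels), "rvec" (rotation vector, rad) and "tvec" (3), from world to camera coordinates, as OpenCV has them. Camera axes: x right, y down, z forward; pixel columns grow to the right and rows downward; lengths in m; the calibration is good to about 2 mm. A picture is of the moment at which its call begins: read the wrist's pose just before it. camera_params takes no time and is no camera call; for the wrist camera it gives the pose at the moment of the call.
- bot.job_done(): hands the job in; it is judged then, once.
The state is a dict: "time": time; "q": joint angles; "qd": joint speeds; "joint_efforts": joint torques, N m; "ee_pos": TCP position; "tcp_rot": TCP orientation; "wrist_force": force on the tool from outside, world axes, zero at the start; "torque": the same for the moment, N m; "opening": finger opening in m; "grasp_force": force on a finger pad.
Only numpy, scipy, OpenCV 4.12 (cv2) and the standard library are available. Lean on these libraries where they do the work, as an engineer would, in place of code of your own. Each camera call takes 0.05 s, during which the arm holds its last target. There are 200 camera calls.

## Working session

There is one attempt and no reset: what is moved stays moved. The work goes in short steps, Python scripts to look and compute and a tool call to move; the robot and the scene stay as the last step left them, time stands still between calls to the robot, and variables do not carry over. Pictures are saved under pics/ and viewed, at most 10 in all, crops included, and the job is handed in when it is done.

Besides the shell and the picture viewer there is one more tool, called after "Emit:" in YAML: its name, and indented under it one key for each argument. apply_moves: Moves the arm, as the interface text tells. Its arguments: {"type":"object","properties":{"motion":{"type":"array","items":{"type":"object","properties":{"jaw":{"type":"number"},"xyz":{"type":"array","items":{"type":"number"}},"twist":{"type":"number"}}}},"grip_force":{"type":"number"}},"required":["motion"]}

```bash
mkdir -p pics; cat > h.py <<'E'
import numpy as np, cv2
from workcell import sensors, camera, camera_params, bot
def cloud(name):
    p=camera_params(name); im,d=camera(name)
    K=np.array(p['mtx']);R=cv2.Rodrigues(np.array(p['rvec'],float))[0];t=np.array(p['tvec'],float).ravel()
    v,u=np.mgrid[:420,:560]
    c=np.stack([(u-K[0,2])/K[0,0]*d,(v-K[1,2])/K[1,1]*d,d],-1)
    w=(c-t)@R
    w[d==0]=np.nan
    return im,w
def save(im,n): cv2.imwrite('pics/'+n,cv2.cvtColor(im,cv2.COLOR_RGB2BGR))
E
python3 - <<'E'
from h import *
o=sensors.get_obs();print(o, bot.tcp_to_tips)
ims=[]
for n in ('scene','side'):
    im,w=cloud(n);np.savez('%s.npz'%n,im=im,w=w)
    save(im,n+'0.png')
E
```

```text
{'time': 0.0, 'q': array([-7.13889721e+01,  5.01011833e+00,  1.00349443e+01,  9.51008396e+01,
       -1.10603725e-03,  9.00005656e+01]), 'qd': array([ 0.07207075, -0.02619372,  0.03489402,  0.06131401,  0.04568349,
        0.00515886]), 'joint_efforts': array([-1.93142077e-03, -5.20385170e+01,  4.64807796e+01,  1.62165973e-02,
       -9.02124020e-05,  5.19289145e-06]), 'ee_pos': array([ 0.17545453, -0.52103703,  0.24759688]), 'tcp_rot': array([-1.79923986e+02,  1.10678669e-03,  1.86104637e+01]), 'wrist_force': array([-0.64512295,  0.20214524, -0.02164866]), 'torque': array([-0.044435  ,  0.01354873, -0.01847284]), 'grasp_force': 0.0, 'opening': 0.08560466576119856} 0.017
```

View pics/scene0.png

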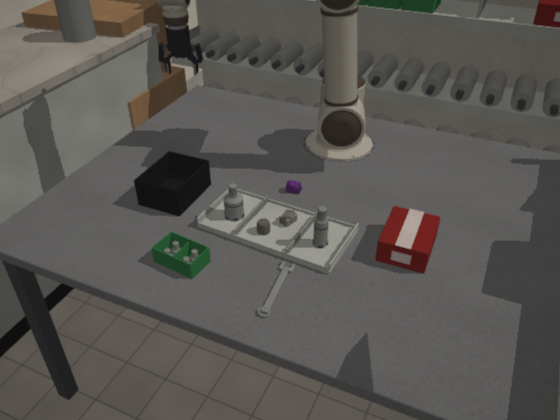

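View pics/side0.png

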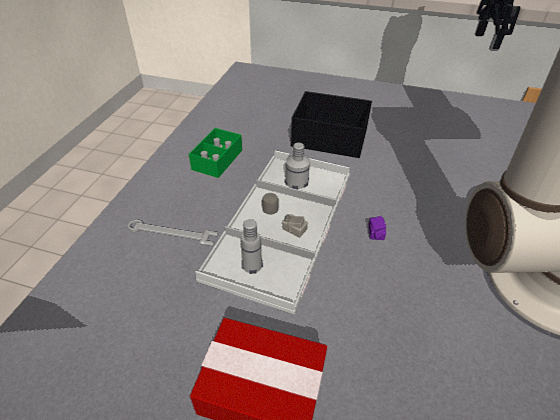

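The scene view shows the wide bit at (234,203), slim bit at (321,228), stub at (263,227), lump at (289,217), bin at (175,183) and the purple decoy at (294,186). The side view agrees: wide (297,165), slim (251,247), stub (270,203), lump (295,224).

```bash
cat > meas.py <<'E'
from h import *
from scipy.ndimage import label
def boxfit(p):
    return cv2.minAreaRect((p[:,:2]*1000).astype(np.float32))
for n,seeds in (('scene',dict(wide=(233,190),slim=(321,212),stub=(263,222),lump=(289,215))),('side',dict(wide=(298,148),slim=(250,226),stub=(270,198),lump=(296,220)))):
    z=np.load(n+'.npz');im=z['im'].astype(int);w=z['w']
    Z=w[...,2]; ok=np.isfinite(Z)
    hi=im.max(-1);lo=im.min(-1)
    print(n)
    # bin: black
    near=(w[...,0]>.1)&(w[...,0]<.8)&(abs(w[...,1])<.6)
    b=ok&near&(hi<45)&(Z>.08)&(Z<.1)
    l,k=label(b); 
    if k: 
        s=np.bincount(l.ravel())[1:].argmax()+1; print('bin',boxfit(w[b]) if 0 else boxfit(w[l==s]),(l==s).sum(),np.median(Z[l==s]))
    # shelf
    l,k=label(ok&near&(Z>.006)&(Z<.2))
    for name,(u,v) in seeds.items():
        i=l[v,u]; m=l==i
        if name=='wide': print('shelf comp',boxfit(w[m&(Z<.04)]),m.sum())
        c=w[v,u]
        r=m&(np.hypot(w[...,0]-c[0],w[...,1]-c[1])<.045)
        q=w[r]
        print(name,'seed',c.round(4))
        for z0 in np.arange(.015,.14,.01):
            s=q[(q[:,2]>=z0)&(q[:,2]<z0+.01)]
            if len(s)>4: print('  z%.3f n%d x %.3f..%.3f y %.3f..%.3f mean %s'%(z0,len(s),s[:,0].min(),s[:,0].max(),s[:,1].min(),s[:,1].max(),s[:,:2].mean(0).round(4)))
E
python3 meas.py
```

```text
scene
bin ((515.3145751953125, -358.912841796875), (198.14561462402344, 155.48919677734375), 1.642914891242981) 542 0.08629455845988387
shelf comp ((546.9628295898438, 3.0882720947265625), (421.7166748046875, 210.70167541503906), 86.0322036743164) 7207
wide seed [ 0.5607 -0.1216  0.1113]
  z0.015 n84 x 0.544..0.600 y -0.156..-0.077 mean [ 0.5684 -0.1151]
  z0.025 n59 x 0.545..0.581 y -0.153..-0.077 mean [ 0.57   -0.1171]
  z0.035 n53 x 0.546..0.581 y -0.150..-0.078 mean [ 0.5679 -0.1176]
  z0.045 n57 x 0.543..0.580 y -0.148..-0.103 mean [ 0.569  -0.1189]
  z0.055 n53 x 0.542..0.582 y -0.151..-0.102 mean [ 0.5674 -0.1198]
  z0.065 n73 x 0.539..0.583 y -0.160..-0.104 mean [ 0.5665 -0.1238]
  z0.075 n113 x 0.527..0.580 y -0.153..-0.103 mean [ 0.5591 -0.1266]
  z0.085 n27 x 0.543..0.565 y -0.140..-0.118 mean [ 0.5563 -0.1266]
  z0.095 n25 x 0.547..0.564 y -0.139..-0.118 mean [ 0.5574 -0.1271]
  z0.105 n28 x 0.542..0.565 y -0.139..-0.119 mean [ 0.5563 -0.1285]
  z0.115 n29 x 0.538..0.566 y -0.143..-0.119 mean [ 0.5523 -0.1302]
slim seed [0.577  0.1466 0.1278]
  z0.015 n57 x 0.543..0.611 y
[... 3078 characters left out ...]
 y 0.140..0.157 mean [0.5628 0.1525]
  z0.125 n129 x 0.555..0.577 y 0.134..0.157 mean [0.5652 0.1476]
stub seed [ 0.579  -0.0144  0.0489]
  z0.015 n49 x 0.553..0.595 y -0.020..-0.000 mean [ 0.5765 -0.0059]
  z0.025 n55 x 0.564..0.596 y -0.018..0.001 mean [ 0.5777 -0.0052]
  z0.035 n75 x 0.564..0.601 y -0.035..-0.000 mean [ 0.5794 -0.0085]
  z0.045 n117 x 0.565..0.597 y -0.035..-0.003 mean [ 0.5807 -0.0177]
lump seed [0.5086 0.0286 0.0436]
  z0.015 n79 x 0.471..0.537 y 0.007..0.064 mean [0.5117 0.0388]
  z0.025 n101 x 0.488..0.538 y 0.009..0.049 mean [0.5092 0.0383]
  z0.035 n214 x 0.489..0.538 y 0.007..0.046 mean [0.5126 0.0289]
  z0.045 n22 x 0.496..0.515 y 0.023..0.041 mean [0.5026 0.0342]
```

```bash
cat > go.py <<'E'
# python3 go.py x y z yaw : shift in tool axes (mm) and twist (rad) from the present pose
import sys
from h import *
from scipy.spatial.transform import Rotation as Ro
def go(x,y,z,yaw):
    o=sensors.get_obs();R=Ro.from_euler('xyz',o['tcp_rot'],degrees=True).as_matrix()
    cur=np.degrees(np.arctan2(R[1,0],R[0,0])); tw=(cur-yaw+90)%180-90
    print('xyz',(R.T@(np.array([x,y,z])-o['ee_pos'])*1000).round(1),'twist',np.radians(tw).round(3),'| t',round(o['time'],2),'at',o['ee_pos'].round(4),'yaw',cur.round(2),'open',round(o['opening'],4),'f',o['wrist_force'].round(1))
if __name__=='__main__': 
    for a in ' '.join(sys.argv[1:]).split(','): go(*map(float,a.split()))
E
python3 - <<'E'
from h import *
P=[]
for n in ('scene','side'):
    w=np.load(n+'.npz')['w'].reshape(-1,3)
    m=(abs(w[:,0]-.513)<.045)&(abs(w[:,1]-.028)<.045)&(w[:,2]>.022)&(w[:,2]<.06)
    print(n,cv2.minAreaRect((w[m,:2]*1000).astype('f4')));P.append(w[m])
P=np.vstack(P);print(cv2.minAreaRect((P[:,:2]*1000).astype('f4')))
E
python3 go.py 0.50 0.0 0.25 -4
```

```text
scene ((517.3421630859375, 24.728506088256836), (35.829097747802734, 48.380706787109375), 79.96359252929688)
side ((514.2203979492188, 26.79841423034668), (33.666751861572266, 49.909000396728516), 73.2298812866211)
((515.5989990234375, 25.354265213012695), (35.636634826660156, 53.38216018676758), 73.2298812866211)
xyz [ 473.9 -390.3   -1.9] twist 0.395 | t 0.1 at [ 0.1755 -0.5211  0.2477] yaw 18.61 open 0.0853 f [-0.5 -0.  -1. ]
```

Emit:
apply_moves:
  motion:
    - {"xyz":[474,-390,0],"twist":0.395,"jaw":1}
    - {"xyz":[474,-390,0],"twist":0.395,"jaw":1}
    - {"xyz":[474,-390,0],"twist":0.395,"jaw":1}
    - {"xyz":[474,-390,0],"twist":0.395,"jaw":1}
    - {"xyz":[474,-390,0],"twist":0.395,"jaw":1}

```text
time: 0.72
ee_pos: [0.3386, -0.2592, 0.2482]
tcp_rot: [180.0, -0.0, -4.1]
wrist_force: [1.3, -1.2, -0.0]
opening: 0.0852
grasp_force: 0.0
```

```bash
python3 go.py 0.50 0.0 0.25 -4
```

```text
xyz [ 142.7 -270.    -1.8] twist -0.001 | t 0.72 at [ 0.3386 -0.2592  0.2482] yaw -4.05 open 0.0852 f [ 1.3 -1.2 -0. ]
```

Emit:
apply_moves:
  motion:
    - {"xyz":[142,-270,0],"jaw":1}
    - {"xyz":[142,-270,0],"jaw":1}
    - {"xyz":[142,-270,0],"jaw":1}
    - {"xyz":[142,-270,0],"jaw":1}
    - {"xyz":[142,-270,0],"jaw":1}

```text
validation failed for argument at $.mo...
```

Emit:
apply_moves:
  motion:
    - {"xyz":[0,0,0],"jaw":1}
    - {"xyz":[0,0,0],"jaw":1}

```text
validation failed for argument at $.mo...
```

```bash
python3 - <<'E'
from h import *
im,w=cloud('wrist');save(im,'w1.png');np.savez('w1.npz',im=im,w=w)
print(sensors.get_obs()['ee_pos'])
E
```

```text
[ 0.34148852 -0.25403491  0.24842025]
```

View pics/w1.png

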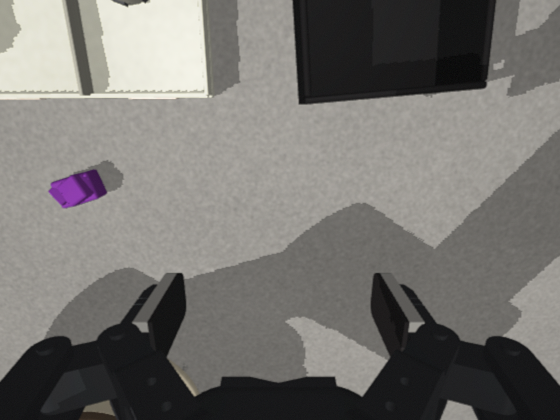

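The validator seems to require the twist in every row. The wrist view shows the bin at the upper right (395,45), the shelf edge at the upper left (100,95) and the purple decoy at (78,187).

Emit:
apply_moves:
  motion:
    - {"xyz":[110,-265,0],"twist":0,"jaw":1}
    - {"xyz":[110,-265,0],"twist":0,"jaw":1}
    - {"xyz":[110,-265,0],"twist":0,"jaw":1}
    - {"xyz":[110,-265,0],"twist":0,"jaw":1}
    - {"xyz":[110,-265,0],"twist":0,"jaw":1}

```text
time: 1.4
ee_pos: [0.4662, -0.0174, 0.248]
tcp_rot: [-179.3, 0.0, -2.5]
wrist_force: [0.2, -1.3, 0.2]
opening: 0.0855
grasp_force: 0.0
```

Emit:
apply_moves:
  motion:
    - {"xyz":[0,0,0],"twist":0,"jaw":1}
    - {"xyz":[0,0,0],"twist":0,"jaw":1}

```text
time: 1.65
ee_pos: [0.4651, -0.0214, 0.2482]
tcp_rot: [-179.3, 0.0, -2.9]
wrist_force: [-0.0, 0.0, 0.5]
opening: 0.0855
grasp_force: 0.0
```

```bash
python3 - <<'E'
from h import *
im,w=cloud('wrist');save(im,'w2.png');np.savez('w2.npz',im=im,w=w)
print(sensors.get_obs()['ee_pos'])
Z=w[...,2]
Q=w.reshape(-1,3);Q=Q[np.isfinite(Q[:,2])]
def sel(c,r,z0,z1): return Q[(np.hypot(Q[:,0]-c[0],Q[:,1]-c[1])<r)&(Q[:,2]>z0)&(Q[:,2]<z1)]
for n,c,r,z0,z1 in (('lump',(.513,.028),.045,.02,.06),('stubtop',(.583,-.018),.035,.043,.06),('wideconn',(.549,-.128),.03,.112,.13),('slimconn',(.566,.146),.03,.126,.14),('widebody',(.549,-.128),.04,.076,.09),('slimbody',(.566,.146),.03,.09,.1)):
    s=sel(c,r,z0,z1); print(n,len(s), len(s)>3 and (cv2.minAreaRect((s[:,:2]*1000).astype('f4')),cv2.minEnclosingCircle((s[:,:2]*1000).astype('f4')),s[:,2].max()))
s=Q[(Q[:,2]>.015)&(Q[:,2]<.04)&(abs(Q[:,1])<.24)&(Q[:,0]>.4)];print('shelf',cv2.minAreaRect((s[:,:2]*1000).astype('f4')))
E
```

```text
[ 0.46507099 -0.02153065  0.24838923]
lump 1492 (((513.6945190429688, 23.33358383178711), (33.135860443115234, 52.091224670410156), 72.45610809326172), ((512.7147827148438, 24.16345977783203), 27.542476654052734), np.float64(0.04705681826648674))
stubtop 1134 (((579.9510498046875, -20.446012496948242), (33.48530578613281, 33.69991683959961), 67.72442626953125), ((579.90283203125, -20.952869415283203), 17.283374786376953), np.float64(0.049797291387462334))
wideconn 925 (((548.0780029296875, -130.6938018798828), (23.746387481689453, 23.859142303466797), 47.769004821777344), ((548.187744140625, -130.92620849609375), 12.291788101196289), np.float64(0.1198273198743721))
slimconn 1044 (((565.3878784179688, 142.92274475097656), (23.95322036743164, 24.043638229370117), 18.74532699584961), ((565.04541015625, 143.613037109375), 12.928145408630371), np.float64(0.1330315003094836))
widebody 1698 (((548.29052734375, -128.29598999023438), (51.42424011230469, 46.03868103027344), 2.625947952270508), ((547.3777465820312, -130.18714904785156), 26.712358474731445), np.float64(0.08999641971540785))
slimbody 839 (((564.6300659179688, 139.02308654785156), (29.009624481201172, 36.397029876708984), 83.00633239746094), ((565.1719360351562, 142.5814971923828), 18.306396484375), np.float64(0.09992205280566657))
shelf ((543.4828491210938, 4.4011993408203125), (416.9568786621094, 199.5401153564453), 86.10137939453125)
```

View pics/w2.png

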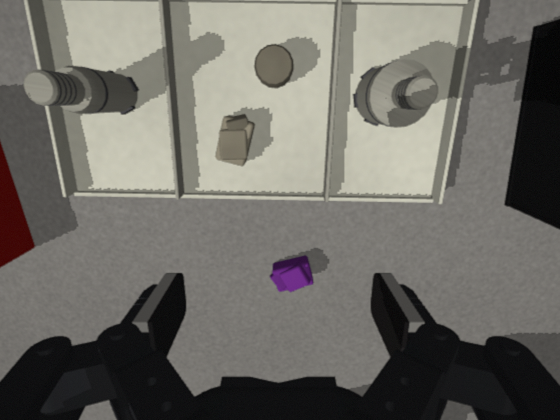

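The wrist view shows both bits, the stub at (273,65) and the lump at (235,140), with its long axis at about -17.5°.

```bash
python3 go.py 0.514 0.0235 0.10 -17.5
```

```text
xyz [ 46.6 -45.8 148.9] twist 0.254 | t 1.7 at [ 0.4651 -0.0215  0.2484] yaw -2.95 open 0.0851 f [ 0.4 -0.1 -0.6]
```

Emit:
apply_moves:
  motion:
    - {"xyz":[46.6,-45.8,149],"twist":0.254,"jaw":0.4}
    - {"xyz":[46.6,-45.8,149],"twist":0.254,"jaw":0.4}
    - {"xyz":[46.6,-45.8,149],"twist":0.254,"jaw":0.4}
    - {"xyz":[46.6,-45.8,149],"twist":0.254,"jaw":0.4}
    - {"xyz":[46.6,-45.8,149],"twist":0.254,"jaw":0.4}

```text
time: 2.33
ee_pos: [0.4869, -0.0931, 0.1059]
tcp_rot: [-176.7, 0.3, -12.5]
wrist_force: [-0.1, 0.2, 0.3]
opening: 0.06
grasp_force: 0.0
```

```bash
python3 go.py 0.514 0.0235 0.031 -17.5
```

```text
xyz [   1.5 -115.2   81.6] twist 0.086 | t 2.33 at [ 0.4869 -0.0931  0.1059] yaw -12.54 open 0.06 f [-0.1  0.2  0.3]
```

```bash
python3 - <<'E'
from h import *
o=sensors.get_obs();print(o['q'].round(2),o['qd'].round(2),o['joint_efforts'].round(1))
im,w=cloud('scene');save(im,'s2.png')
o=sensors.get_obs();print(o['q'].round(2),o['qd'].round(2),o['ee_pos'],o['tcp_rot'])
E
```

```text
[-12.61  -2.58 -13.41  79.45   3.3  179.94] [ 1.11  1.69 -2.31 -5.2   0.18  0.01] [ -0.6 -43.1  45.9   0.1   0.2  -0. ]
[-12.57  -2.56 -13.42  79.42   3.3  179.94] [ 0.59 -0.26  0.79  1.09  0.11  0.1 ] [ 0.48699253 -0.09280379  0.10548329] [-176.70155426    0.27982517  -12.51146196]
```

View pics/s2.png

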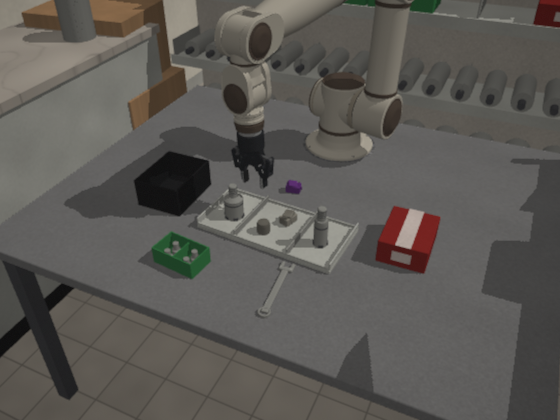

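The scene view shows the gripper at (253,165), behind the shelf and touching nothing. Joint 6 ran to its limit (179.9°), so I'll use the half-turned grasp and turn back while raising.

Emit:
apply_moves:
  motion:
    - {"xyz":[0,0,-62],"twist":-0.18,"jaw":0.4}
    - {"xyz":[0,0,-100],"twist":-0.36,"jaw":0.4}
    - {"xyz":[0,0,-100],"twist":-0.54,"jaw":0.4}
    - {"xyz":[0,0,-100],"twist":-0.72,"jaw":0.4}
    - {"xyz":[0,0,-100],"twist":-0.9,"jaw":0.4}

```text
time: 3.0
ee_pos: [0.4865, -0.0981, 0.207]
tcp_rot: [-177.8, -2.5, 39.4]
wrist_force: [-0.2, 0.3, 0.9]
opening: 0.0598
grasp_force: 0.0
```

```bash
python3 - <<'E'
from h import *
o=sensors.get_obs();print(o['q'].round(2),o['qd'].round(2),o['ee_pos'],o['tcp_rot'])
E
```

```text
[-13.18  -2.86  -2.51  90.56   3.29 127.37] [-6.000e-02  1.000e-02 -9.000e-02  6.000e-02 -9.000e-02 -8.188e+01] [ 0.48653555 -0.09807527  0.20700901] [-177.83336615   -2.49122561   39.40125744]
```

```bash
sed -i 's/tw=(cur-yaw+90)%180-90/tw=cur-yaw/' go.py; sed -i "s/print('xyz'/print('q',o['q'].round(1),'zaxis',R[:,2].round(3),'yclose',R[:,1].round(3));print('xyz'/" go.py; python3 go.py 0.514 0.0235 0.12 162.5, 0.514 0.0235 0.12 162.5
```

```text
q [-13.2  -2.9  -2.5  90.6   3.3 127.4] zaxis [ 0.01   0.057 -0.998] yclose [ 0.636 -0.771 -0.038]
xyz [ 94.5 -73.   94. ] twist -2.148 | t 3.0 at [ 0.4865 -0.0981  0.207 ] yaw 39.4 open 0.0598 f [-0.2  0.3  0.9]
q [-13.2  -2.9  -2.5  90.6   3.3 127.4] zaxis [ 0.01   0.057 -0.998] yclose [ 0.636 -0.771 -0.038]
xyz [ 94.5 -73.   94. ] twist -2.148 | t 3.0 at [ 0.4865 -0.0981  0.207 ] yaw 39.4 open 0.0598 f [-0.2  0.3  0.9]
```

Emit:
apply_moves:
  motion:
    - {"xyz":[47,-36,20],"twist":-0.18,"jaw":0.4}
    - {"xyz":[94,-73,40],"twist":-0.36,"jaw":0.4}
    - {"xyz":[94,-73,40],"twist":-0.54,"jaw":0.4}
    - {"xyz":[94,-73,40],"twist":-0.72,"jaw":0.4}
    - {"xyz":[94,-73,40],"twist":-0.9,"jaw":0.4}

```text
time: 3.62
ee_pos: [0.5138, 0.0203, 0.1737]
tcp_rot: [179.4, -3.3, 91.1]
wrist_force: [0.2, -0.6, -1.0]
opening: 0.0596
grasp_force: 0.0
```

Emit:
apply_moves:
  motion:
    - {"xyz":[0,0,10],"twist":-0.18,"jaw":0.4}
    - {"xyz":[0,0,20],"twist":-0.36,"jaw":0.4}
    - {"xyz":[0,0,30],"twist":-0.54,"jaw":0.4}
    - {"xyz":[0,0,40],"twist":-0.72,"jaw":0.4}
    - {"xyz":[0,0,50],"twist":-0.9,"jaw":0.4}

```text
time: 4.25
ee_pos: [0.5143, 0.0229, 0.1236]
tcp_rot: [177.1, -1.6, 142.6]
wrist_force: [0.2, -0.3, 0.4]
opening: 0.06
grasp_force: 0.0
```

Emit:
apply_moves:
  motion:
    - {"xyz":[0,0,0],"twist":-0.18,"jaw":0.4}
    - {"xyz":[0,0,0],"twist":-0.348,"jaw":0.4}
    - {"xyz":[0,0,0],"twist":-0.348,"jaw":0.4}

```text
time: 4.62
ee_pos: [0.5142, 0.0228, 0.1237]
tcp_rot: [176.7, -0.5, 162.1]
wrist_force: [-0.2, 0.9, 0.9]
opening: 0.0598
grasp_force: 0.0
```

```bash
python3 go.py 0.514 0.0235 0.032 162.5
```

```text
q [  0.8  -1.1 -10.   80.5   3.3  18.7] zaxis [ 0.009  0.057 -0.998] yclose [0.307 0.95  0.057]
xyz [-0.4 -4.7 91.6] twist -0.007 | t 4.62 at [0.5142 0.0228 0.1237] yaw 162.12 open 0.0598 f [-0.2  0.9  0.9]
```

Emit:
apply_moves:
  motion:
    - {"xyz":[0,-2.5,45],"twist":0,"jaw":0.4}
    - {"xyz":[0,-4.5,75],"twist":0,"jaw":0.4}
    - {"xyz":[0,-4.5,89.5],"twist":0,"jaw":0.4}
    - {"xyz":[0,-4.5,89.5],"twist":0,"jaw":0.4}
    - {"xyz":[0,-4.5,89.5],"twist":0,"jaw":-0.9}
  grip_force: 40

```text
time: 5.25
ee_pos: [0.5141, 0.0234, 0.0345]
tcp_rot: [176.7, -0.5, 162.1]
wrist_force: [-0.2, -0.3, 0.4]
opening: 0.0429
grasp_force: 0.0
```

Emit:
apply_moves:
  motion:
    - {"xyz":[0,0,0],"twist":0,"jaw":-0.9}
    - {"xyz":[0,0,0],"twist":0,"jaw":-0.9}
    - {"xyz":[0,0,0],"twist":0,"jaw":-0.9}

```text
time: 5.62
ee_pos: [0.5142, 0.0233, 0.0347]
tcp_rot: [176.7, -0.4, 162.1]
wrist_force: [-1.9, -0.8, 6.5]
opening: 0.0324
grasp_force: 39.6
```

Emit:
apply_moves:
  motion:
    - {"xyz":[0,0,-30],"twist":0,"jaw":-0.9}
    - {"xyz":[0,0,-90],"twist":0,"jaw":-0.9}
    - {"xyz":[0,0,-150],"twist":0,"jaw":-0.9}
    - {"xyz":[0,0,-170],"twist":0,"jaw":-0.9}

```text
time: 6.12
ee_pos: [0.5131, 0.0135, 0.2076]
tcp_rot: [176.6, -0.2, 162.1]
wrist_force: [1.0, -0.7, -1.2]
opening: 0.0324
grasp_force: 39.7
```

```bash
python3 go.py 0.480 -0.358 0.20 162.5
```

```text
q [-0.2 -1.5 -1.2 89.6  3.3 17.7] zaxis [ 0.014  0.057 -0.998] yclose [0.307 0.95  0.059]
xyz [ -82.6 -363.5  -14.1] twist -0.007 | t 6.12 at [0.5131 0.0135 0.2076] yaw 162.12 open 0.0324 f [ 1.  -0.7 -1.2]
```

Emit:
apply_moves:
  motion:
    - {"xyz":[-82.6,-363.5,-14],"twist":0,"jaw":-0.9}
    - {"xyz":[-82.6,-363.5,-14],"twist":0,"jaw":-0.9}
    - {"xyz":[-82.6,-363.5,-14],"twist":0,"jaw":-0.9}
    - {"xyz":[-82.6,-363.5,-14],"twist":0,"jaw":-0.9}
    - {"xyz":[-82.6,-363.5,-14],"twist":0,"jaw":-0.9}

```text
time: 6.75
ee_pos: [0.484, -0.2997, 0.1972]
tcp_rot: [176.8, -0.5, 162.1]
wrist_force: [0.4, -0.7, -0.8]
opening: 0.0327
grasp_force: 39.7
```

```bash
python3 go.py 0.480 -0.358 0.20 176,0.480 -0.358 0.08 176
```

```text
q [-33.2   8.2   7.9  91.    3.  -15.3] zaxis [ 0.009  0.056 -0.998] yclose [0.307 0.95  0.057]
xyz [-14.1 -56.4  -6.1] twist -0.242 | t 6.75 at [ 0.484  -0.2997  0.1972] yaw 162.13 open 0.0327 f [ 0.4 -0.7 -0.8]
q [-33.2   8.2   7.9  91.    3.  -15.3] zaxis [ 0.009  0.056 -0.998] yclose [0.307 0.95  0.057]
xyz [-15.2 -63.2 113.7] twist -0.242 | t 6.75 at [ 0.484  -0.2997  0.1972] yaw 162.13 open 0.0327 f [ 0.4 -0.7 -0.8]
```

Emit:
apply_moves:
  motion:
    - {"xyz":[-14,-57,0],"twist":-0.18,"jaw":-0.9}
    - {"xyz":[-14,-57,5],"twist":-0.24,"jaw":-0.9}
    - {"xyz":[-15,-60,60],"twist":-0.24,"jaw":-0.9}
    - {"xyz":[-15,-63,113],"twist":-0.24,"jaw":-0.9}
    - {"xyz":[-15,-63,113],"twist":-0.24,"jaw":-0.9}

```text
time: 7.38
ee_pos: [0.4781, -0.3541, 0.0763]
tcp_rot: [176.5, -0.1, 175.9]
wrist_force: [-0.4, -0.5, -0.5]
opening: 0.0325
grasp_force: 39.8
```

Emit:
apply_moves:
  motion:
    - {"xyz":[0,0,0],"twist":0,"jaw":0.4}
    - {"xyz":[0,0,0],"twist":0,"jaw":0.4}
    - {"xyz":[0,0,0],"twist":0,"jaw":0.4}
    - {"xyz":[0,0,-60],"twist":0,"jaw":0.4}
    - {"xyz":[0,0,-120],"twist":0,"jaw":0.4}

```text
time: 8.0
ee_pos: [0.4789, -0.3623, 0.2016]
tcp_rot: [176.7, 0.2, 175.9]
wrist_force: [1.5, -1.3, -0.7]
opening: 0.0597
grasp_force: 0.0
```

```bash
python3 go.py 0.580 -0.0205 0.20 162,0.58 -0.0205 0.034 162
```

```text
q [-38.4  13.   13.9  92.6   2.8 -34.3] zaxis [ 0.007  0.057 -0.998] yclose [0.071 0.996 0.058]
xyz [-76.3 347.5  21.9] twist 0.242 | t 8.0 at [ 0.4789 -0.3623  0.2016] yaw 175.89 open 0.0597 f [ 1.5 -1.3 -0.7]
q [-38.4  13.   13.9  92.6   2.8 -34.3] zaxis [ 0.007  0.057 -0.998] yclose [0.071 0.996 0.058]
xyz [-75.7 337.9 187.7] twist 0.242 | t 8.0 at [ 0.4789 -0.3623  0.2016] yaw 175.89 open 0.0597 f [ 1.5 -1.3 -0.7]
```

Emit:
apply_moves:
  motion:
    - {"xyz":[-76,347.5,22],"twist":0,"jaw":0.4}
    - {"xyz":[-76,347.5,22],"twist":0,"jaw":0.4}
    - {"xyz":[-76,347.5,22],"twist":0,"jaw":0.4}
    - {"xyz":[-76,347.5,22],"twist":0,"jaw":0.4}
    - {"xyz":[-76,347.5,22],"twist":0,"jaw":0.4}

```text
time: 8.62
ee_pos: [0.5681, -0.0607, 0.1993]
tcp_rot: [176.7, 0.3, 175.9]
wrist_force: [1.8, -0.8, -0.2]
opening: 0.0597
grasp_force: 0.0
```

```bash
python3 go.py 0.58 -0.0205 0.12 176,0.58 -0.0205 0.034 176
```

```text
q [-7.7  7.   6.8 89.7  3.3 -3.5] zaxis [ 0.009  0.057 -0.998] yclose [0.072 0.996 0.057]
xyz [-8.5 36.4 81.6] twist -0.002 | t 8.62 at [ 0.5681 -0.0607  0.1993] yaw 175.87 open 0.0597 f [ 1.8 -0.8 -0.2]
q [-7.7  7.   6.8 89.7  3.3 -3.5] zaxis [ 0.009  0.057 -0.998] yclose [0.072 0.996 0.057]
xyz [ -8.1  31.4 167.4] twist -0.002 | t 8.62 at [ 0.5681 -0.0607  0.1993] yaw 175.87 open 0.0597 f [ 1.8 -0.8 -0.2]
```

Emit:
apply_moves:
  motion:
    - {"xyz":[-8.5,40,10],"twist":0,"jaw":0.4}
    - {"xyz":[-8.5,37,70],"twist":0,"jaw":0.4}
    - {"xyz":[-8.5,36,100],"twist":0,"jaw":0.4}
    - {"xyz":[-8.5,36,100],"twist":0,"jaw":0.4}
    - {"xyz":[-8.5,36,100],"twist":0,"jaw":0.4}

```text
time: 9.25
ee_pos: [0.5803, -0.0219, 0.1026]
tcp_rot: [176.7, 0.3, 175.9]
wrist_force: [-0.0, 0.6, 0.1]
opening: 0.0595
grasp_force: 0.0
```

```bash
python3 go.py 0.58 -0.0205 0.034 176
```

```text
q [-3.7  8.4 -2.3 78.9  3.3  0.4] zaxis [ 0.01   0.057 -0.998] yclose [0.072 0.996 0.058]
xyz [ 0.8 -2.5 68.6] twist -0.002 | t 9.25 at [ 0.5803 -0.0219  0.1026] yaw 175.87 open 0.0595 f [-0.   0.6  0.1]
```

Emit:
apply_moves:
  motion:
    - {"xyz":[0.8,-2.5,40],"twist":0,"jaw":0.4}
    - {"xyz":[0.8,-2.5,68],"twist":0,"jaw":0.4}
    - {"xyz":[0.8,-2.5,68],"twist":0,"jaw":0.4}
    - {"xyz":[0.8,-2.5,68],"twist":0,"jaw":-0.9}
    - {"xyz":[0.8,-2.5,68],"twist":0,"jaw":-0.9}
  grip_force: 40

```text
time: 9.88
ee_pos: [0.5804, -0.0206, 0.0354]
tcp_rot: [176.7, 0.4, 175.9]
wrist_force: [-0.6, 0.4, 5.4]
opening: 0.037
grasp_force: 39.9
```

Emit:
apply_moves:
  motion:
    - {"xyz":[0,0,0],"twist":0,"jaw":-0.9}
    - {"xyz":[0,0,0],"twist":0,"jaw":-0.9}
    - {"xyz":[0,0,-50],"twist":0,"jaw":-0.9}
    - {"xyz":[0,0,-110],"twist":0,"jaw":-0.9}
    - {"xyz":[0,0,-170],"twist":0,"jaw":-0.9}

```text
time: 10.5
ee_pos: [0.5777, -0.0302, 0.2059]
tcp_rot: [176.7, 0.3, 175.9]
wrist_force: [2.0, -0.3, -0.0]
opening: 0.0365
grasp_force: 40.4
```

```bash
python3 go.py 0.545 -0.358 0.20 176
```

```text
q [-4.5  7.9  8.5 90.3  3.3 -0.4] zaxis [ 0.01   0.057 -0.998] yclose [0.071 0.996 0.058]
xyz [   9.1 -329.1  -13.1] twist -0.002 | t 10.5 at [ 0.5777 -0.0302  0.2059] yaw 175.88 open 0.0365 f [ 2.  -0.3 -0. ]
```

Emit:
apply_moves:
  motion:
    - {"xyz":[9,-329,-13],"twist":0,"jaw":-0.9}
    - {"xyz":[9,-329,-13],"twist":0,"jaw":-0.9}
    - {"xyz":[9,-329,-13],"twist":0,"jaw":-0.9}
    - {"xyz":[9,-329,-13],"twist":0,"jaw":-0.9}
    - {"xyz":[9,-329,-13],"twist":0,"jaw":-0.9}

```text
time: 11.12
ee_pos: [0.5465, -0.3432, 0.1986]
tcp_rot: [176.8, 0.4, 175.9]
wrist_force: [0.9, -0.2, -0.7]
opening: 0.0359
grasp_force: 40.4
```

Emit:
apply_moves:
  motion:
    - {"xyz":[0,0,0],"twist":0,"jaw":-0.9}

```text
time: 11.25
ee_pos: [0.5457, -0.3452, 0.1971]
tcp_rot: [176.8, 0.3, 175.6]
wrist_force: [0.1, 0.3, -0.7]
opening: 0.0363
grasp_force: 40.4
```

```bash
python3 go.py 0.545 -0.358 0.08 176
```

```text
q [-33.5  19.2  20.9  93.1   2.9 -29.2] zaxis [ 0.009  0.056 -0.998] yclose [0.076 0.995 0.056]
xyz [  0.3 -19.4 116.2] twist -0.007 | t 11.25 at [ 0.5457 -0.3452  0.1971] yaw 175.59 open 0.0363 f [ 0.1  0.3 -0.7]
```

Emit:
apply_moves:
  motion:
    - {"xyz":[0,-19,50],"twist":0,"jaw":-0.9}
    - {"xyz":[0,-19,105],"twist":0,"jaw":-0.9}
    - {"xyz":[0,-19,116],"twist":0,"jaw":-0.9}
    - {"xyz":[0,-19,116],"twist":0,"jaw":0.4}
    - {"xyz":[0,-19,116],"twist":0,"jaw":0.4}

```text
time: 11.88
ee_pos: [0.5477, -0.3537, 0.083]
tcp_rot: [176.8, 0.4, 175.9]
wrist_force: [-0.0, 0.5, 0.2]
opening: 0.0602
grasp_force: 0.0
```

Emit:
apply_moves:
  motion:
    - {"xyz":[0,0,0],"twist":0,"jaw":0.4}
    - {"xyz":[0,0,-60],"twist":0,"jaw":0.4}
    - {"xyz":[0,0,-120],"twist":0.18,"jaw":0.4}
    - {"xyz":[0,0,-145],"twist":0.36,"jaw":0.4}
    - {"xyz":[0,0,-145],"twist":0.54,"jaw":0.4}

```text
time: 12.5
ee_pos: [0.546, -0.3622, 0.2287]
tcp_rot: [177.1, -1.2, 144.6]
wrist_force: [-0.1, 0.2, 0.0]
opening: 0.0596
grasp_force: 0.0
```

```bash
python3 go.py 0.548 -0.1305 0.22 81;python3 - <<'E'
from h import *
im,w=cloud('scene');save(cv2.resize(im[130:290,110:370],None,fx=2.5,fy=2.5),'s3.png')
E
```

```text
q [-34.8  21.   26.9  97.    2.9   0.6] zaxis [ 0.013  0.054 -0.998] yclose [0.579 0.814 0.051]
xyz [132.3 189.3  21.1] twist 1.111 | t 12.5 at [ 0.546  -0.3622  0.2287] yaw 144.64 open 0.0596 f [-0.1  0.2  0. ]
```

View pics/s3.png

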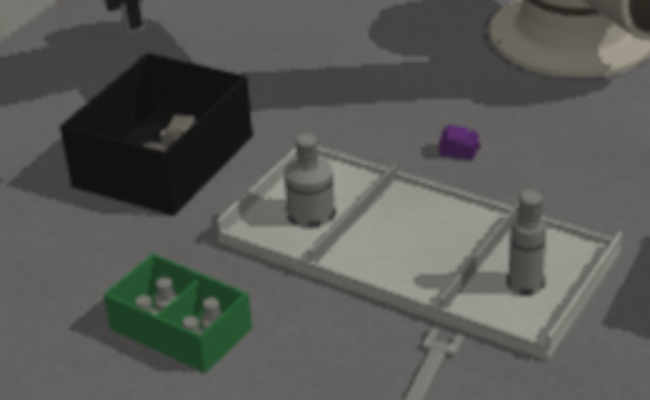

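Both concrete pieces are in the bin (crop, around (175,130)); the bits are untouched at (310,180) and (528,245). Next is the wide bit.

Emit:
apply_moves:
  motion:
    - {"xyz":[132,189,21],"twist":0.18,"jaw":0.4}
    - {"xyz":[132,189,21],"twist":0.36,"jaw":0.4}
    - {"xyz":[132,189,21],"twist":0.54,"jaw":0.4}
    - {"xyz":[132,189,21],"twist":0.72,"jaw":0.4}
    - {"xyz":[132,189,21],"twist":0.9,"jaw":0.4}

```text
time: 13.18
ee_pos: [0.5457, -0.1272, 0.2174]
tcp_rot: [179.3, -3.3, 93.5]
wrist_force: [0.3, -0.1, 0.4]
opening: 0.0603
grasp_force: 0.0
```

Emit:
apply_moves:
  motion:
    - {"xyz":[0,0,0],"twist":0.18,"jaw":0.4}
    - {"xyz":[0,0,0],"twist":0.21,"jaw":0.4}
    - {"xyz":[0,0,0],"twist":0.21,"jaw":0.4}

```text
time: 13.55
ee_pos: [0.5458, -0.1303, 0.2167]
tcp_rot: [-180.0, -3.3, 81.6]
wrist_force: [0.2, 0.5, 0.5]
opening: 0.0598
grasp_force: 0.0
```

```bash
python3 go.py 0.548 -0.1305 0.102 81
```

```text
q [-15.    6.3   8.   92.1   3.3  83.4] zaxis [ 0.008  0.057 -0.998] yclose [ 0.989 -0.146 -0.001]
xyz [ -6.5   2.3 114.5] twist 0.01 | t 13.55 at [ 0.5458 -0.1303  0.2167] yaw 81.58 open 0.0598 f [0.2 0.5 0.5]
```

Emit:
apply_moves:
  motion:
    - {"xyz":[-3,2.3,50],"twist":0,"jaw":0.4}
    - {"xyz":[-5.5,2.3,95],"twist":0,"jaw":0.4}
    - {"xyz":[-6.5,2.3,114.5],"twist":0,"jaw":0.4}
    - {"xyz":[-6.5,2.3,114.5],"twist":0,"jaw":0.4}
    - {"xyz":[-6.5,2.3,114.5],"twist":0,"jaw":-0.9}
  grip_force: 60

```text
time: 14.18
ee_pos: [0.5488, -0.1307, 0.1038]
tcp_rot: [179.9, -3.3, 81.4]
wrist_force: [0.2, -0.2, -0.3]
opening: 0.0427
grasp_force: 0.0
```

Emit:
apply_moves:
  motion:
    - {"xyz":[0,0,0],"twist":0,"jaw":-0.9}
    - {"xyz":[0,0,0],"twist":0,"jaw":-0.9}
    - {"xyz":[0,0,0],"twist":0,"jaw":-0.9}
    - {"xyz":[0,0,0],"twist":0,"jaw":-0.9}

```text
time: 14.68
ee_pos: [0.5488, -0.1306, 0.1038]
tcp_rot: [179.9, -3.3, 81.4]
wrist_force: [-0.6, -0.0, 7.0]
opening: 0.0227
grasp_force: 59.6
```

```bash
python3 go.py 0.548 -0.1305 0.162 81.6, 0.545 0.003 0.162 81.6,0.545 0.003 0.104 81.6
```

```text
q [-14.9   6.7  -4.   79.5   3.3  83.7] zaxis [ 0.011  0.056 -0.998] yclose [ 0.989 -0.15   0.002]
xyz [  3.4  -0.7 -58.1] twist -0.004 | t 14.68 at [ 0.5488 -0.1306  0.1038] yaw 81.37 open 0.0227 f [-0.6 -0.   7. ]
q [-14.9   6.7  -4.   79.5   3.3  83.7] zaxis [ 0.011  0.056 -0.998] yclose [ 0.989 -0.15   0.002]
xyz [134.7 -23.7 -50.6] twist -0.004 | t 14.68 at [ 0.5488 -0.1306  0.1038] yaw 81.37 open 0.0227 f [-0.6 -0.   7. ]
q [-14.9   6.7  -4.   79.5   3.3  83.7] zaxis [ 0.011  0.056 -0.998] yclose [ 0.989 -0.15   0.002]
xyz [131.4 -23.9   7.3] twist -0.004 | t 14.68 at [ 0.5488 -0.1306  0.1038] yaw 81.37 open 0.0227 f [-0.6 -0.   7. ]
```

Emit:
apply_moves:
  motion:
    - {"xyz":[0.6,0,-10],"twist":0,"jaw":-0.9}
    - {"xyz":[2,-0.5,-35],"twist":0,"jaw":-0.9}
    - {"xyz":[4,-0.7,-58],"twist":0,"jaw":-0.9}
    - {"xyz":[35,-6,-57],"twist":0,"jaw":-0.9}
    - {"xyz":[80,-14,-54],"twist":0,"jaw":-0.9}

```text
time: 15.3
ee_pos: [0.5457, -0.0524, 0.1608]
tcp_rot: [-179.9, -3.3, 81.2]
wrist_force: [0.2, 0.2, -6.2]
opening: 0.022
grasp_force: 59.5
```

Emit:
apply_moves:
  motion:
    - {"xyz":[40,-7,2],"twist":0,"jaw":-0.9}
    - {"xyz":[55,-9.7,3.4],"twist":0,"jaw":-0.9}
    - {"xyz":[55,-9.7,3.4],"twist":0,"jaw":-0.9}
    - {"xyz":[55,-9.7,3.4],"twist":0,"jaw":-0.9}

```text
time: 15.8
ee_pos: [0.5444, 0.0028, 0.1601]
tcp_rot: [-179.9, -3.3, 81.3]
wrist_force: [0.6, 0.7, -5.2]
opening: 0.0224
grasp_force: 59.5
```

```bash
python3 go.py 0.545 0.003 0.104 81.4; python3 - <<'E'
from h import *
im,w=cloud('side');save(im[100:300,180:420].repeat(2,0).repeat(2,1),'d1.png')
E
```

```text
q [-1.3  3.  -1.9 84.8  3.3 97.4] zaxis [ 0.007  0.057 -0.998] yclose [ 0.989 -0.151 -0.001]
xyz [-2.9  0.6 56. ] twist -0.001 | t 15.8 at [0.5444 0.0028 0.1601] yaw 81.31 open 0.0224 f [ 0.6  0.7 -5.2]
```

View pics/d1.png

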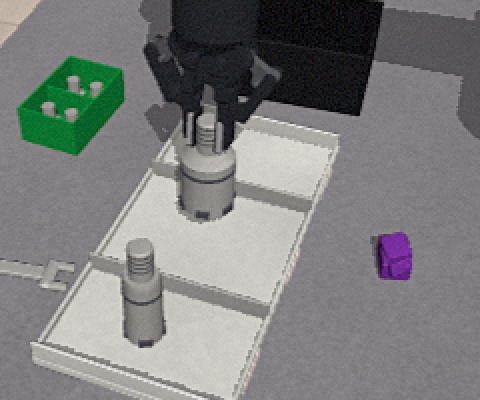

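The wide bit hangs upright in the gripper over the middle bay (crop (207,180)). Lowering it slowly now.

Emit:
apply_moves:
  motion:
    - {"xyz":[-1.3,0.5,25],"twist":0,"jaw":-0.9}
    - {"xyz":[-2.4,0.6,45],"twist":0,"jaw":-0.9}
    - {"xyz":[-2.7,0.6,51],"twist":0,"jaw":-0.9}
    - {"xyz":[-2.8,0.6,54],"twist":0,"jaw":-0.9}
    - {"xyz":[-2.8,0.6,54],"twist":0,"jaw":-0.9}

```text
time: 16.48
ee_pos: [0.5453, 0.0035, 0.1066]
tcp_rot: [-180.0, -3.3, 81.3]
wrist_force: [-0.2, 0.0, -5.2]
opening: 0.0223
grasp_force: 59.5
```

```bash
python3 go.py 0.545 0.003 0.104 81.4
```

```text
q [-1.2  3.5 -7.2 78.9  3.3 97.4] zaxis [ 0.008  0.057 -0.998] yclose [ 0.989 -0.151 -0.   ]
xyz [-0.7 -0.2  2.6] twist -0.001 | t 16.48 at [0.5453 0.0035 0.1066] yaw 81.33 open 0.0223 f [-0.2  0.  -5.2]
```

Emit:
apply_moves:
  motion:
    - {"xyz":[0,0,1],"twist":0,"jaw":-0.9}
    - {"xyz":[0,0,2],"twist":0,"jaw":-0.9}
    - {"xyz":[0,0,2.5],"twist":0,"jaw":-0.9}
    - {"xyz":[0,0,2.8],"twist":0,"jaw":-0.9}

```text
time: 16.98
ee_pos: [0.5451, 0.004, 0.1039]
tcp_rot: [-180.0, -3.3, 81.4]
wrist_force: [-2.6, -0.1, 2.0]
opening: 0.0223
grasp_force: 60.4
```

Emit:
apply_moves:
  motion:
    - {"xyz":[0,0,0],"twist":0,"jaw":0.4}
    - {"xyz":[0,0,0],"twist":0,"jaw":0.4}
    - {"xyz":[0,0,0],"twist":0,"jaw":0.4}
    - {"xyz":[0,0,-50],"twist":0,"jaw":0.4}
    - {"xyz":[0,0,-110],"twist":0,"jaw":0.4}

```text
time: 17.6
ee_pos: [0.5435, -0.0024, 0.2134]
tcp_rot: [-179.8, -3.3, 81.3]
wrist_force: [1.8, 0.0, 0.3]
opening: 0.0599
grasp_force: 0.0
```

```bash
python3 go.py 0.565 0.143 0.2 81.4
```

```text
q [-1.9  3.3  4.3 90.9  3.3 96.8] zaxis [ 0.005  0.057 -0.998] yclose [ 0.989 -0.15  -0.003]
xyz [146.   -0.6  21.8] twist -0.001 | t 17.6 at [ 0.5435 -0.0024  0.2134] yaw 81.34 open 0.0599 f [1.8 0.  0.3]
```

Emit:
apply_moves:
  motion:
    - {"xyz":[55,0,0],"twist":0,"jaw":0.4}
    - {"xyz":[110,0,10],"twist":0,"jaw":0.4}
    - {"xyz":[146,-0.6,21],"twist":0,"jaw":0.4}
    - {"xyz":[146,-0.6,21],"twist":0,"jaw":0.4}
    - {"xyz":[146,-0.6,21],"twist":0,"jaw":0.4}

```text
time: 18.23
ee_pos: [0.5656, 0.1427, 0.2006]
tcp_rot: [-179.9, -3.3, 81.4]
wrist_force: [0.8, -0.1, 0.2]
opening: 0.0598
grasp_force: 0.0
```

```bash
python3 go.py 0.565 0.143 0.116 81.4; python3 - <<'E'
from h import *
_,w=cloud('scene');Q=w.reshape(-1,3)
_,w=cloud('wrist');W=w.reshape(-1,3)
for n,P in (('sc',Q),('wr',W)):
  for c,z0 in (((.565,.143),.127),((.545,.004),.112)):
    s=P[(np.hypot(P[:,0]-c[0],P[:,1]-c[1])<.025)&(P[:,2]>z0)&(P[:,2]<z0+.012)]
    if len(s)>5: print(n,cv2.minEnclosingCircle((s[:,:2]*1000).astype('f4')),len(s))
E
```

```text
q [ 12.7   7.7   7.7  88.9   3.1 111.4] zaxis [ 0.008  0.057 -0.998] yclose [ 0.989 -0.15  -0.001]
xyz [-4.7 -0.6 84.5] twist -0.001 | t 18.23 at [0.5656 0.1427 0.2006] yaw 81.36 open 0.0598 f [ 0.8 -0.1  0.2]
sc ((570.3792724609375, 144.4508819580078), 13.701705932617188) 47
sc ((547.9625244140625, 4.742744445800781), 15.601156234741211) 44
wr ((564.9977416992188, 143.6840057373047), 12.104506492614746) 1015
wr ((545.7569580078125, 15.091950416564941), 1.631851315498352) 9
```

Emit:
apply_moves:
  motion:
    - {"xyz":[-2.5,-0.6,45],"twist":0,"jaw":0.4}
    - {"xyz":[-4.5,-0.6,75],"twist":0,"jaw":0.4}
    - {"xyz":[-4.5,-0.6,84],"twist":0,"jaw":0.4}
    - {"xyz":[-4.5,-0.6,84],"twist":0,"jaw":0.4}
    - {"xyz":[-4.5,-0.6,84],"twist":0,"jaw":-0.9}
  grip_force: 60

```text
time: 18.95
ee_pos: [0.5658, 0.1434, 0.1182]
tcp_rot: [179.9, -3.4, 81.3]
wrist_force: [0.1, -1.1, -0.3]
opening: 0.043
grasp_force: 0.0
```

Emit:
apply_moves:
  motion:
    - {"xyz":[0,0,0],"twist":0,"jaw":-0.9}
    - {"xyz":[0,0,0],"twist":0,"jaw":-0.9}
    - {"xyz":[0,0,0],"twist":0,"jaw":-0.9}
    - {"xyz":[0,0,0],"twist":0,"jaw":-0.9}

```text
time: 19.45
ee_pos: [0.5657, 0.1436, 0.1179]
tcp_rot: [179.9, -3.4, 81.4]
wrist_force: [0.1, -0.6, 5.9]
opening: 0.0224
grasp_force: 59.5
```

```bash
python3 go.py 0.565 0.143 0.28 81.4,0.537 -0.139 0.28 81.4
```

```text
q [ 12.8   7.7  -1.4  79.6   3.1 111.5] zaxis [ 0.01   0.058 -0.998] yclose [ 0.989 -0.15   0.001]
xyz [   8.8   -0.4 -161.9] twist -0.001 | t 19.45 at [0.5657 0.1436 0.1179] yaw 81.36 open 0.0224 f [ 0.1 -0.6  5.9]
q [ 12.8   7.7  -1.4  79.6   3.1 111.5] zaxis [ 0.01   0.058 -0.998] yclose [ 0.989 -0.15   0.001]
xyz [-273.8   14.3 -178.4] twist -0.001 | t 19.45 at [0.5657 0.1436 0.1179] yaw 81.36 open 0.0224 f [ 0.1 -0.6  5.9]
```

Emit:
apply_moves:
  motion:
    - {"xyz":[0.6,0,-12],"twist":0,"jaw":-0.9}
    - {"xyz":[2.5,0,-45],"twist":0,"jaw":-0.9}
    - {"xyz":[5,0,-90],"twist":0,"jaw":-0.9}
    - {"xyz":[7,0,-130],"twist":0,"jaw":-0.9}
    - {"xyz":[8,0,-150],"twist":0,"jaw":-0.9}

```text
time: 20.08
ee_pos: [0.5653, 0.1429, 0.2695]
tcp_rot: [179.9, -3.4, 81.4]
wrist_force: [0.3, -0.1, -3.7]
opening: 0.0222
grasp_force: 59.5
```

```bash
python3 go.py 0.54 -0.138 0.265 81.4
```

```text
q [ 12.8   8.8  16.6  96.5   3.1 111.4] zaxis [ 0.01   0.058 -0.998] yclose [ 0.989 -0.15   0.001]
xyz [-281.2   17.2  -12. ] twist -0.001 | t 20.07 at [0.5653 0.1429 0.2695] yaw 81.36 open 0.0222 f [ 0.3 -0.1 -3.7]
```

Emit:
apply_moves:
  motion:
    - {"xyz":[-30,2,-1],"twist":0,"jaw":-0.9}
    - {"xyz":[-80,5,-3],"twist":0,"jaw":-0.9}
    - {"xyz":[-130,8,-5],"twist":0,"jaw":-0.9}
    - {"xyz":[-180,11,-8],"twist":0,"jaw":-0.9}
    - {"xyz":[-230,14,-10],"twist":0,"jaw":-0.9}

```text
time: 20.7
ee_pos: [0.5438, -0.0884, 0.2636]
tcp_rot: [-179.9, -3.3, 81.4]
wrist_force: [0.4, 0.0, -2.9]
opening: 0.0227
grasp_force: 59.5
```

Emit:
apply_moves:
  motion:
    - {"xyz":[-35,2,-1.5],"twist":0,"jaw":-0.9}
    - {"xyz":[-51,3.2,-2],"twist":0,"jaw":-0.9}
    - {"xyz":[-51,3.2,-2],"twist":0,"jaw":-0.9}
    - {"xyz":[-51,3.2,-2],"twist":0,"jaw":-0.9}

```text
time: 21.2
ee_pos: [0.5399, -0.1369, 0.2624]
tcp_rot: [-179.9, -3.3, 81.4]
wrist_force: [0.1, -0.7, -3.3]
opening: 0.022
grasp_force: 59.5
```

```bash
python3 go.py 0.54 -0.138 0.118 81.4
```

```text
q [-15.8   6.8  13.5  97.3   3.3  82.8] zaxis [ 0.007  0.058 -0.998] yclose [ 0.989 -0.15  -0.001]
xyz [ -9.4   0.5 144.1] twist -0.0 | t 21.2 at [ 0.5399 -0.1369  0.2624] yaw 81.39 open 0.022 f [ 0.1 -0.7 -3.3]
```

Emit:
apply_moves:
  motion:
    - {"xyz":[-2.5,0.3,40],"twist":0,"jaw":-0.9}
    - {"xyz":[-6,0.5,90],"twist":0,"jaw":-0.9}
    - {"xyz":[-8.5,0.5,130],"twist":0,"jaw":-0.9}
    - {"xyz":[-9.2,0.5,140],"twist":0,"jaw":-0.9}
    - {"xyz":[-9.2,0.5,141],"twist":0,"jaw":-0.9}

```text
time: 21.82
ee_pos: [0.5403, -0.1383, 0.1218]
tcp_rot: [-180.0, -3.3, 81.4]
wrist_force: [0.4, -0.0, -3.7]
opening: 0.0224
grasp_force: 59.7
```

Emit:
apply_moves:
  motion:
    - {"xyz":[0,0,0],"twist":0,"jaw":-0.9}

```text
time: 21.95
ee_pos: [0.5409, -0.1389, 0.1231]
tcp_rot: [179.9, -3.3, 81.4]
wrist_force: [1.3, -0.6, -2.8]
opening: 0.0221
grasp_force: 59.7
```

Emit:
apply_moves:
  motion:
    - {"xyz":[0,0,1.5],"twist":0,"jaw":-0.9}
    - {"xyz":[0,0,2.5],"twist":0,"jaw":-0.9}
    - {"xyz":[0,0,3.5],"twist":0,"jaw":-0.9}
    - {"xyz":[0,0,4],"twist":0,"jaw":-0.9}
    - {"xyz":[0,0,4],"twist":0,"jaw":-0.9}

```text
time: 22.58
ee_pos: [0.5402, -0.1388, 0.1179]
tcp_rot: [-180.0, -3.3, 81.3]
wrist_force: [-2.3, 0.5, 6.8]
opening: 0.0226
grasp_force: 60.8
```

Contact with the floor. Releasing and going back for the wide bit.

Emit:
apply_moves:
  motion:
    - {"xyz":[0,0,0],"twist":0,"jaw":0.4}
    - {"xyz":[0,0,0],"twist":0,"jaw":0.4}
    - {"xyz":[0,0,0],"twist":0,"jaw":0.4}
    - {"xyz":[0,0,-40],"twist":0,"jaw":0.4}
    - {"xyz":[0,0,-95],"twist":0,"jaw":0.4}

```text
time: 23.2
ee_pos: [0.5386, -0.1439, 0.2116]
tcp_rot: [-179.8, -3.3, 81.3]
wrist_force: [1.3, -0.7, -0.5]
opening: 0.0594
grasp_force: 0.0
```

```bash
python3 go.py 0.545 0.004 0.2 81.4
```

```text
q [-16.5   6.    7.1  91.7   3.3  82.1] zaxis [ 0.005  0.058 -0.998] yclose [ 0.989 -0.15  -0.004]
xyz [146.3 -15.8  20.2] twist -0.001 | t 23.2 at [ 0.5386 -0.1439  0.2116] yaw 81.34 open 0.0594 f [ 1.3 -0.7 -0.5]
```

Emit:
apply_moves:
  motion:
    - {"xyz":[50,-5,0],"twist":0,"jaw":0.4}
    - {"xyz":[105,-11,10],"twist":0,"jaw":0.4}
    - {"xyz":[146,-15.8,20],"twist":0,"jaw":0.4}
    - {"xyz":[146,-15.8,20],"twist":0,"jaw":0.4}
    - {"xyz":[146,-15.8,20],"twist":0,"jaw":0.4}

```text
time: 23.82
ee_pos: [0.5458, 0.0034, 0.2005]
tcp_rot: [-179.9, -3.3, 81.4]
wrist_force: [-0.1, -0.2, 0.3]
opening: 0.06
grasp_force: 0.0
```

```bash
python3 go.py 0.545 0.004 0.102 81.4
```

```text
q [-1.3  3.3  2.9 89.3  3.3 97.4] zaxis [ 0.008  0.057 -0.998] yclose [ 0.989 -0.15  -0.001]
xyz [-5.2 -0.8 98.3] twist -0.0 | t 23.82 at [0.5458 0.0034 0.2005] yaw 81.38 open 0.06 f [-0.1 -0.2  0.3]
```

Emit:
apply_moves:
  motion:
    - {"xyz":[-2.5,-0.8,45],"twist":0,"jaw":0.4}
    - {"xyz":[-4.5,-0.8,85],"twist":0,"jaw":0.4}
    - {"xyz":[-5,-0.8,98],"twist":0,"jaw":0.4}
    - {"xyz":[-5,-0.8,98],"twist":0,"jaw":0.4}
    - {"xyz":[-5,-0.8,98],"twist":0,"jaw":-0.9}
  grip_force: 60

```text
time: 24.45
ee_pos: [0.5459, 0.0039, 0.1042]
tcp_rot: [179.9, -3.3, 81.3]
wrist_force: [-0.5, -0.2, -0.2]
opening: 0.0429
grasp_force: 0.0
```

Emit:
apply_moves:
  motion:
    - {"xyz":[0,0,0],"twist":0,"jaw":-0.9}
    - {"xyz":[0,0,0],"twist":0,"jaw":-0.9}
    - {"xyz":[0,0,0],"twist":0,"jaw":-0.9}
    - {"xyz":[0,0,0],"twist":0,"jaw":-0.9}

```text
time: 24.95
ee_pos: [0.5455, 0.0043, 0.104]
tcp_rot: [179.9, -3.3, 81.4]
wrist_force: [-2.1, -0.3, 5.8]
opening: 0.0225
grasp_force: 58.9
```

```bash
python3 go.py 0.545 0.004 0.162 81.4,0.557 0.146 0.162 81.4
```

```text
q [-1.2  3.5 -7.5 78.5  3.3 97.5] zaxis [ 0.01   0.057 -0.998] yclose [ 0.989 -0.15   0.001]
xyz [  3.   -0.4 -58. ] twist -0.001 | t 24.95 at [0.5455 0.0043 0.104 ] yaw 81.35 open 0.0225 f [-2.1 -0.3  5.8]
q [-1.2  3.5 -7.5 78.5  3.3 97.5] zaxis [ 0.01   0.057 -0.998] yclose [ 0.989 -0.15   0.001]
xyz [145.   -9.9 -49.8] twist -0.001 | t 24.95 at [0.5455 0.0043 0.104 ] yaw 81.35 open 0.0225 f [-2.1 -0.3  5.8]
```

Emit:
apply_moves:
  motion:
    - {"xyz":[0.6,0,-10],"twist":0,"jaw":-0.9}
    - {"xyz":[2,-0.3,-35],"twist":0,"jaw":-0.9}
    - {"xyz":[4,-0.4,-58],"twist":0,"jaw":-0.9}
    - {"xyz":[40,-3,-56],"twist":0,"jaw":-0.9}
    - {"xyz":[90,-6,-53],"twist":0,"jaw":-0.9}

```text
time: 25.58
ee_pos: [0.5523, 0.0911, 0.1609]
tcp_rot: [-179.9, -3.3, 81.2]
wrist_force: [0.7, -0.0, -5.3]
opening: 0.0224
grasp_force: 59.5
```

Emit:
apply_moves:
  motion:
    - {"xyz":[40,-3,2],"twist":0,"jaw":-0.9}
    - {"xyz":[55,-3.9,3],"twist":0,"jaw":-0.9}
    - {"xyz":[55,-3.9,3],"twist":0,"jaw":-0.9}
    - {"xyz":[55,-3.9,3],"twist":0,"jaw":-0.9}

```text
time: 26.08
ee_pos: [0.5565, 0.1452, 0.1605]
tcp_rot: [-179.9, -3.3, 81.3]
wrist_force: [0.4, -0.5, -5.8]
opening: 0.0225
grasp_force: 59.5
```

```bash
python3 go.py 0.557 0.146 0.104 81.4
```

```text
q [ 13.2   6.4   1.8  84.3   3.1 111.9] zaxis [ 0.007  0.057 -0.998] yclose [ 0.989 -0.151 -0.001]
xyz [-2.3  0.4 56.5] twist -0.002 | t 26.07 at [0.5565 0.1452 0.1605] yaw 81.31 open 0.0225 f [ 0.4 -0.5 -5.8]
```

Emit:
apply_moves:
  motion:
    - {"xyz":[-1.2,0.3,25],"twist":0,"jaw":-0.9}
    - {"xyz":[-2,0.4,45],"twist":0,"jaw":-0.9}
    - {"xyz":[-2.2,0.4,51],"twist":0,"jaw":-0.9}
    - {"xyz":[-2.3,0.4,54],"twist":0,"jaw":-0.9}
    - {"xyz":[-2.3,0.4,54],"twist":0,"jaw":-0.9}

```text
time: 26.7
ee_pos: [0.5574, 0.1466, 0.1072]
tcp_rot: [-180.0, -3.3, 81.3]
wrist_force: [0.2, 0.9, -5.4]
opening: 0.0225
grasp_force: 59.5
```

Emit:
apply_moves:
  motion:
    - {"xyz":[0,0,1],"twist":0,"jaw":-0.9}
    - {"xyz":[0,0,2],"twist":0,"jaw":-0.9}
    - {"xyz":[0,0,2.3],"twist":0,"jaw":-0.9}
    - {"xyz":[0,0,2.3],"twist":0,"jaw":-0.9}

```text
time: 27.2
ee_pos: [0.557, 0.147, 0.1042]
tcp_rot: [-179.9, -3.3, 81.3]
wrist_force: [0.3, -0.4, -6.1]
opening: 0.0225
grasp_force: 59.5
```

Still hanging; a little further down.

Emit:
apply_moves:
  motion:
    - {"xyz":[0,0,0.4],"twist":0,"jaw":-0.9}
    - {"xyz":[0,0,0.8],"twist":0,"jaw":-0.9}
    - {"xyz":[0,0,0.8],"twist":0,"jaw":-0.9}

```text
time: 27.58
ee_pos: [0.5571, 0.147, 0.104]
tcp_rot: [-180.0, -3.3, 81.3]
wrist_force: [-3.0, 0.7, 2.8]
opening: 0.0227
grasp_force: 60.4
```

Emit:
apply_moves:
  motion:
    - {"xyz":[0,0,0],"twist":0,"jaw":0.4}
    - {"xyz":[0,0,0],"twist":0,"jaw":0.4}
    - {"xyz":[0,0,0],"twist":0,"jaw":0.4}
    - {"xyz":[0,0,-40],"twist":0,"jaw":0.4}
    - {"xyz":[0,0,-100],"twist":0,"jaw":0.4}

```text
time: 28.2
ee_pos: [0.5554, 0.141, 0.2027]
tcp_rot: [-179.7, -3.2, 81.3]
wrist_force: [0.6, 0.0, 0.7]
opening: 0.0597
grasp_force: 0.0
```

Emit:
apply_moves:
  motion:
    - {"xyz":[0,0,-30],"twist":0,"jaw":0.4}
    - {"xyz":[0,0,-40],"twist":0,"jaw":0.4}
    - {"xyz":[0,0,-40],"twist":0,"jaw":0.4}

```text
time: 28.58
ee_pos: [0.5561, 0.139, 0.2426]
tcp_rot: [-179.9, -3.3, 81.3]
wrist_force: [0.3, -1.0, -0.2]
opening: 0.0597
grasp_force: 0.0
```

```bash
python3 - <<'E'
from h import *
im,w=cloud('scene');save(cv2.resize(im[130:330,110:450],None,fx=2.3,fy=2.3),'s4.png')
print(sensors.get_obs()['ee_pos'])
E
```

```text
[0.5558143  0.13895009 0.24169224]
```

View pics/s4.png

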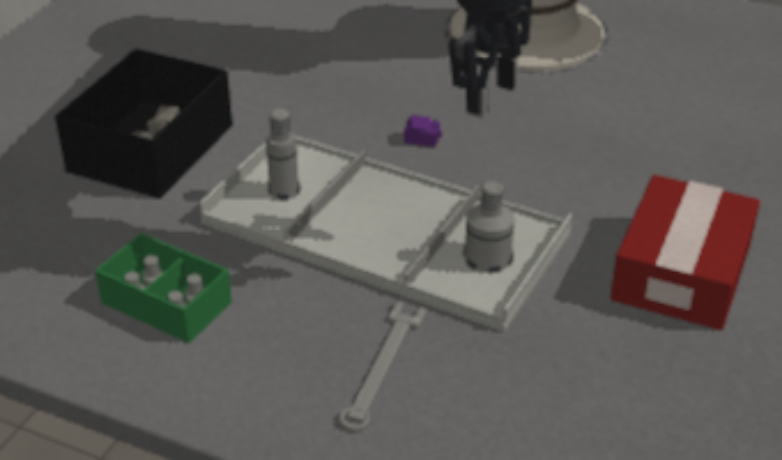

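The slim bit stands upright in the left bay (283,160) and the wide bit in the right bay (490,235). The rubble is in the bin (155,120), the bystanders are unmoved and the gripper is clear.

```bash
python3 -c "
from workcell import bot
print(bot.job_done())"
```

```text
the job is handed in; nothing more can be done
None
```

Job handed in at about 29 s: both concrete pieces are in the bin, the two core bits are swapped and standing upright in each other's bays, and the carton, parts tray and wrench were not moved.

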